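# Set the recipe stand's stem to its mark and lock the cam lever

### The arm

A 7-joint arm with a two-finger parallel gripper is mounted at the origin on the work surface. World frame = base frame: x ahead of the robot, y to its left, z up, the work surface at z = 0. Lengths are in m, angles in rad, forces in N, time in s.
With the tool pointing down it reaches from about 0.4 to 0.9 m from the base axis. Payload 5.5 kg.
Tool frame: the origin (TCP) lies midway between the tips of the shut fingers; the grasp point (between the pads) lies 19 mm behind it (manip.grip_depth is the distance from the TCP to the grasp point, in m); z points along the fingers, x is the direction in which the jaws open and shut, and the axes are right-handed (so a half turn about z gives the same grasp; the last joint's range is limited). The gripper opens to 92 mm and grips with 3 to 60 N. Pads are 19 mm wide; open, the fingers measure 130 mm over their backs; the gripper's body (75 mm by 190 mm) begins 47 mm behind the grasp point.
Start: joints at [1.473, 0.501, -0.427, 1.55, 0.221, 1.138, -0.21], TCP at [0.229, -0.608, 0.227] pointing down, gripper open.
Joint ranges: [-2.88, 2.88], [-0.31, 2.03], [-1.54, 1.56], [0.2, 2.42], [-1.41, 4.55], [0.19, 2.02], [-2.57, 2.57]. Speed limits (rad/s): [2.57, 2.57, 3.14, 3.14, 3.14, 3.14, 3.14].

### API

Orientations are given as a unit quaternion [x, y, z, w].
In Python, from bench import manip, effector, viewer gives the robot as it stands. Calls block until the motion is done:
- manip.move_pose(position, orientation): joint-space move of the TCP to a pose.
- manip.servo_line(position, ori=None, vel=0.15): straight line of the TCP; ori=None keeps the orientation; vel is the mean speed in m/s.
- manip.movej(angles): joint-space move.
- effector.open_jaws() and effector.close(f_grip=None): open the fingers fully, or close them until they stop; f_grip is the grip in N (None keeps the last).
- manip.sleep(seconds).
- manip.solve_ik(position, orientation): joint angles nearest the present ones, or None.
- viewer.get_image(name): name is "side" or "top" or "wrist"; returns the picture (384x512x3 uint8, red, green, blue); there is no depth.
- viewer.get_calibration(name): a dict with "vfov" (degrees; the focal length in pixels is half the picture's height over the tangent of half this angle, whatever the lens; pixels are square), "cx", "cy" (the principal point, pixels), "eye" and "attitude" of the camera in the world. Camera axes: x right, y down, z forward; pixel columns grow to the right and rows downward; lengths in m; the calibration is good to about 2 mm. The wrist camera is an equidistant fisheye: a pixel r from the principal point sees the ray r / f radians off the axis. A picture is of the moment at which its call begins: read the wrist's pose just before it. get_calibration takes no time and is no camera call; for the wrist camera it gives the pose at the moment of the call.
A pose or a line that the arm cannot do raises manip.PlanningError and nothing moves.
- manip.hand_in(): hands the job in, once; it reports no verdict.
Readings, each from a call of its own:
- manip.current_clock(): time.
- manip.current_q(): joint angles.
- manip.current_joint_velocities(): joint speeds.
- manip.current_tau(): joint torques, N m.
- manip.current_tool_pos(): TCP position.
- manip.current_tcp_rot(): TCP orientation.
- manip.current_force(): force on the tool from outside, world axes, zero at the start.
- manip.current_wrist_torque(): the same for the moment, N m.
- manip.current_finger_gap(): finger opening in m.
Only numpy, scipy, OpenCV 4.12 (cv2) and the standard library are available. Lean on these libraries where they do the work, as an engineer would, in place of code of your own. Each camera call takes 0.05 s, during which the arm holds its last target. There are 200 camera calls.

### The job

The recipe stand's stem is drawn out too far: take hold of the stem, slide it down until the red ring sits just on the collar's rim, and, still holding it there, swing the green cam lever fully closed (clockwise from above). Do not let go of the stem while you close the lever, and finish still gripping it, stem on its mark and lever closed. Keep the stand standing where it is and leave the other kitchen things alone.

Things in the scene. Friction and masses are not known exactly. Their poses are not given: they have to be found in the camera images.
- stand: recipe stand standing on the counter (not fastened, about 1.9 kg): black round foot 180 mm across and 22 mm high, chrome outer tube 34 mm across, black clamp collar 44 mm across whose top rim is 165 mm above the foot's underside. Origin: centre of the foot's underside; z up along the stem's axis. Its wire book rest is off, so the stem's top is bare
- collar_rim (a point): point on the stem's axis at the height of the collar's top rim, 165 mm above the counter
- stem: the stand's sliding stem: smooth round chrome tube 25 mm across, free to turn in the collar while unclamped; about 0.27 kg, a drag of about 5 N keeps it at any height. Its length mark is a red ring 4 mm high; thin black rings every 20 mm are only graduations. The bare, black-capped top is 62 mm above the red ring's lower edge. Origin: on the axis at that lower edge; z up
- stem_height (a joint): height of the red ring's lower edge above the collar's top rim (m): 0 = on its mark, with the red ring resting just on the rim; positive = stem drawn out too far (it starts 35 to 80 mm out); travel -0.025 to 0.10
- stem_top (a point): centre of the stem's flat top end, 62 mm above the red ring's lower edge; with the stem on its mark it stands 227 mm above the counter
- cam_lever (a joint): green cam lever (rad): a ring 51 mm across round the collar that turns about the stem's axis and carries one upright blade. 0 = fully closed, at its stop; opening is counter-clockwise from above, to 1.0; starts 0.75 to 1.0. Takes about 0.12 N m (4 N at the blade), twice that in its last 0.25 rad, where a jaw in the collar tightens on the stem and then holds it by friction; stays where left
- lever_blade (a point): centre of the lever's upright blade: a radial plate 7 mm thick, 18.5 to 46 mm out from the stem's axis, from the rim to 40 mm above it. A gripper holding the stem, fingertips below the blade's top, can turn clockwise about the stem and sweep it shut with a finger's flank; grip with one finger 65 to 90 degrees counter-clockwise of the blade
- book_rest: the stand's wire book rest, 220 x 160 x 30 mm, lying flat on the counter; origin: centre of its underside
- scale: white kitchen scale 200 x 170 mm with a round glass plate 176 mm across, top 43 mm high; fixed; origin: centre of its underside
- bowl: white bowl 124 mm across and 62 mm high, standing on the scale; origin: centre of its underside
- knife: kitchen knife 280 mm long lying on the wooden chopping board (250 x 340 x 18 mm); origin: middle of its length, underside
- spatula: wooden-handled steel spatula 260 mm long lying on the chopping board; origin: middle of its length, underside
- flour_jar: glass storage jar 90 mm across, 150 mm high; origin: centre of its underside
- mug: blue mug 82 mm across, 92 mm high; origin: centre of its underside

How it is judged:
By the outcome, as a careful person would: the job done as asked, in the order asked, and still so for the second after the job is handed in, while the arm keeps its last pose, push and grip.
It also fails if it takes over 42 s, if anything falls off the work surface, if the arm or the gripper's body presses on something with over 40 N, if the wrist force passes 120 N, or if a joint passes its speed limit or range.

## Working session

There is one attempt and no reset: what is moved stays moved. The work goes in short steps, each a Python script; the robot and the scene stay as the last script left them, time stands still between calls to the robot, and variables do not carry over. Pictures are saved under pics/ and viewed, about 8 in all and at most 12, crops included, and the job is handed in when it is done.

```bash
ls; mkdir -p pics; python3 - <<'E'
from bench import manip, effector, viewer
import cv2
for n in ("side","top"):
    cv2.imwrite(f"pics/{n}0.png",viewer.get_image(n)[:,:,::-1]); print(n,viewer.get_calibration(n))
print(viewer.get_calibration("wrist"),manip.current_tcp_rot(),manip.grip_depth,manip.current_clock())
E
```

```text
pics
side {'vfov': 55.68651596292981, 'cx': 249.2514970504957, 'cy': 194.59265057878935, 'eye': array([0.45196319, 0.8881632 , 1.10697825]), 'attitude': array([-0.07352064,  0.92349668, -0.37580477,  0.02278979])}
top {'vfov': 46.613492198546695, 'cx': 247.54849381337098, 'cy': 198.53605852904934, 'eye': array([ 0.27998106, -0.0328177 ,  1.54490068]), 'attitude': array([ 0.70463824, -0.70202847,  0.07302104, -0.07286218])}
{'vfov': 65.70646984690485, 'cx': 260.71952801729503, 'cy': 197.0289412527445, 'eye': array([ 0.30933544, -0.57806683,  0.38295263]), 'attitude': array([ 0.81291406, -0.56105401, -0.08960833,  0.12790417])} [ 8.22517935e-01 -5.68738542e-01 -6.85668769e-04 -4.97362356e-04] 0.0188 0.1
```

View pics/side0.png

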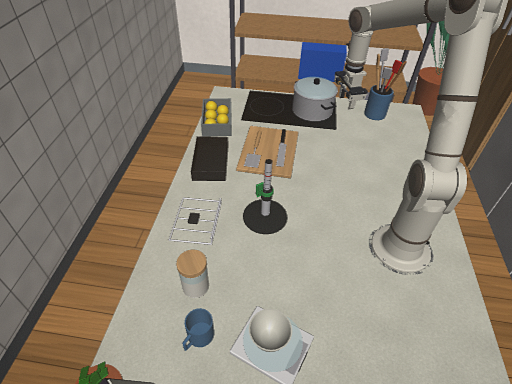

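View pics/top0.png

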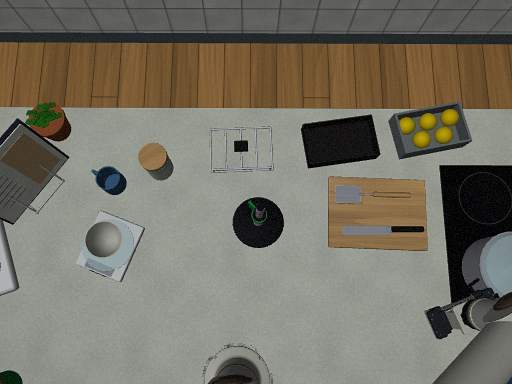

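The side view shows the stand's foot near (265,217), with the green lever at (263,190) and the stem top at (268,162). In the top view the foot is near (258,222), and the blade points up-left near (251,205).

```bash
cat > h.py <<'E'
from bench import manip, effector, viewer
import cv2, numpy as np
from scipy.spatial.transform import Rotation as R
def K(c): return 192/np.tan(np.radians(c["vfov"]/2))
def ray(c,u,v,fish=False):
    f=K(c); d=np.array([(u-c["cx"])/f,(v-c["cy"])/f])
    if fish:
        r=np.hypot(*d); d=np.append(d*(np.sin(r)/max(r,1e-9)),np.cos(r))
    else: d=np.append(d,1)
    return np.array(c["eye"]),R.from_quat(c["attitude"]).apply(d/np.linalg.norm(d))
def onz(c,u,v,z,fish=False):
    e,d=ray(c,u,v,fish); return e+d*(z-e[2])/d[2]
def proj(c,p,fish=False):
    q=R.from_quat(c["attitude"]).inv().apply(np.asarray(p)-c["eye"]); f=K(c)
    r=np.hypot(q[0],q[1]); s=np.arctan2(r,q[2])/max(r,1e-9) if fish else 1/q[2]
    return np.array([c["cx"]+f*q[0]*s,c["cy"]+f*q[1]*s])
def tri(a,b):
    (e1,d1),(e2,d2)=a,b
    A=np.stack([d1,-d2],1); t=np.linalg.lstsq(A,e2-e1,rcond=None)[0]
    p,q=e1+t[0]*d1,e2+t[1]*d2; return (p+q)/2,np.linalg.norm(p-q)
def green(im):
    h=cv2.cvtColor(im,cv2.COLOR_RGB2HSV); return cv2.inRange(h,(45,100,40),(90,255,255))
def red(im):
    h=cv2.cvtColor(im,cv2.COLOR_RGB2HSV); return cv2.inRange(h,(0,110,60),(8,255,255))|cv2.inRange(h,(170,110,60),(180,255,255))
E
python3 - <<'E'
from h import *
out=[]
for n,(x0,x1,y0,y1) in {"side":(235,295,150,240),"top":(225,295,190,255)}.items():
    im=cv2.cvtColor(cv2.imread(f"pics/{n}0.png"),cv2.COLOR_BGR2RGB); c=viewer.get_calibration(n)
    m=np.zeros(im.shape[:2],np.uint8); m[y0:y1,x0:x1]=1
    dark=((im.max(2)<60)*m).astype(np.uint8)
    dark=cv2.morphologyEx(dark,cv2.MORPH_CLOSE,np.ones((5,5)))
    ct=max(cv2.findContours(dark,0,2)[0],key=cv2.contourArea); ct=cv2.convexHull(ct)
    P=np.array([onz(c,*p[0],0.022)[:2] for p in ct])
    ctr,r=cv2.minEnclosingCircle(P.astype(np.float32)); print(n,"foot",ctr,r)
    ys,xs=np.nonzero(green(im)*m); print("green",len(xs),xs.mean(),ys.mean(),xs.min(),xs.max(),ys.min(),ys.max())
    ys,xs=np.nonzero(red(im)*m); print("red",len(xs), (xs.mean(),ys.mean()) if len(xs) else "")
    out.append(cv2.resize(im[150:240,230:300] if n=="side" else im[190:260,225:295],(400,514 if n=="side" else 400),interpolation=cv2.INTER_CUBIC))
out[1]=cv2.copyMakeBorder(out[1],0,114,0,0,cv2.BORDER_CONSTANT)
cv2.imwrite("pics/crop1.png",np.hstack(out)[:,:,::-1])
E
```

```text
side foot (0.5219841003417969, -0.09408509731292725) 0.12996278703212738
green 125 261.816 190.768 256 272 182 196
red 8 (np.float64(267.5), np.float64(175.375))
top foot (0.5174560546875, -0.0682346448302269) 0.0881820023059845
green 97 254.89690721649484 211.4536082474227 248 266 200 222
red 8 (np.float64(258.25), np.float64(212.5))
```

View pics/crop1.png

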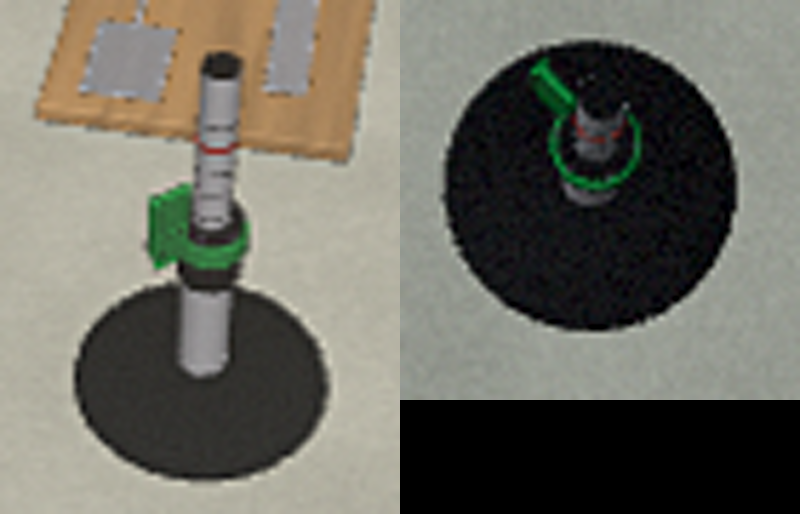

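The crop shows the red ring well above the collar rim, and the blade up-left in the top view with its outer top end near (249.5,201.4) in full-image pixels. I'll compute the height and blade angle and check which wrist options are feasible.

```bash
cat >> h.py <<'E'
def q_down(phi):
    x=np.array([np.cos(phi),np.sin(phi),0]); z=np.array([0,0,-1.]); 
    return R.from_matrix(np.stack([x,np.cross(z,x),z],1)).as_quat()
E
python3 - <<'E'
from h import *
s,t=viewer.get_calibration("side"),viewer.get_calibration("top")
print("ring",tri(ray(s,267.5,175.4),ray(t,258.25,212.8)))
# side-view: stem top centre crop (222,65), rim centre est
print("top",tri(ray(s,230+222/5.714,150+66/5.71),ray(t,225+(600-400)/5.714,190+95/5.714)))
ax=np.array([0.5175,-0.068])
for c,n in((s,"side"),(t,"top")): print(n,[proj(c,[*ax,z]).round(1) for z in(0,.165,.205)])
b=onz(t,249.5,201.4,.205)[:2]-ax; print("blade",b,np.hypot(*b),np.degrees(np.arctan2(b[1],b[0])))
ba=np.arctan2(b[1],b[0])
for g in (65,70,75,80,85):
  for k in (0,180):
    phi=ba+np.radians(g+k)
    q=manip.solve_ik([*ax,.19],q_down(phi)); q2=manip.solve_ik([*ax,.19],q_down(phi-np.radians(95)))
    print(g,k,None if q is None else np.round(q,2),None if q2 is None else np.round(q2,2))
E
```

```text
ring (array([ 0.51751198, -0.06534176,  0.22582114]), np.float64(0.00912822442817075))
top (array([ 0.52022399, -0.06846857,  0.28911547]), np.float64(0.0010106997928631127))
side [array([265.9, 216.6]), array([268. , 187.4]), array([268.5, 179.5])]
top [array([257.6, 222.7]), array([258.8, 214.7]), array([259.1, 212.5])]
blade [0.0344662  0.02937824] 0.045287967494648085 40.44354504426658
65 0 [ 1.01  0.58 -1.22  1.89  0.62  1.11  1.38] [ 0.86  0.45 -0.98  1.9   0.44  1.03 -0.12]
65 180 [ 0.76  0.4  -0.83  1.9   0.35  1.   -1.53] [-0.7   0.43  0.98  1.94 -0.42  0.99 -2.48]
70 0 [ 1.01  0.59 -1.23  1.89  0.62  1.12  1.47] [ 0.87  0.46 -0.99  1.89  0.44  1.03 -0.04]
70 180 [ 0.76  0.4  -0.84  1.9   0.35  1.   -1.44] [-0.5   0.34  0.71  1.94 -0.27  0.96 -2.54]
75 0 [ 1.04  0.64 -1.3   1.89  0.68  1.15  1.5 ] [ 0.87  0.46 -1.    1.89  0.45  1.03  0.04]
75 180 [ 0.77  0.4  -0.85  1.9   0.36  1.   -1.36] [-0.65  0.4   0.91  1.94 -0.38  0.98 -2.35]
80 0 [ 1.04  0.64 -1.3   1.89  0.68  1.15  1.59] [ 0.88  0.46 -1.01  1.89  0.45  1.03  0.13]
80 180 [ 0.78  0.41 -0.86  1.9   0.36  1.   -1.28] [-0.06  0.28  0.17  1.92 -0.06  0.94 -2.56]
85 0 [ 1.04  0.64 -1.3   1.89  0.68  1.15  1.68] [ 0.89  0.47 -1.01  1.89  0.46  1.04  0.21]
85 180 [ 0.78  0.41 -0.86  1.9   0.37  1.   -1.2 ] [-0.48  0.34  0.68  1.94 -0.26  0.95 -2.29]
```

```bash
python3 - <<'E'
from h import *
ax=np.array([0.5175,-0.068]); ba=np.radians(40.4); phi=ba+np.radians(77)
d=phi+np.pi/2
p=ax-0.075*np.array([np.cos(d),np.sin(d)])
manip.move_pose([*p,.36],q_down(phi))
c=viewer.get_calibration("wrist"); im=viewer.get_image("wrist")
print(c,manip.current_clock(),manip.current_q().round(2),manip.current_force())
cv2.imwrite("pics/w1.png",im[:,:,::-1])
for z in(.022,.165,.205,.289): print(z,proj(c,[*ax,z],True))
m=green(im); ys,xs=np.nonzero(m); print(len(xs),xs.min(),xs.max(),ys.min(),ys.max())
E
```

```text
{'vfov': 65.70646984690485, 'cx': 260.71952801729503, 'cy': 197.0289412527445, 'eye': array([ 0.51051551, -0.07321381,  0.51685438]), 'attitude': array([0.51347901, 0.84370346, 0.13380557, 0.08123941])} 2.5917 [ 0.9   0.55 -1.29  1.53  0.53  1.47  1.63] [-0.13054798  0.51097889  1.30864872]
0.022 [261.48703545 108.72819772]
0.165 [261.83832816 110.82725865]
0.205 [261.99405011 111.75875692]
0.289 [262.4981227  114.77833339]
535 239 281 93 159
```

View pics/w1.png

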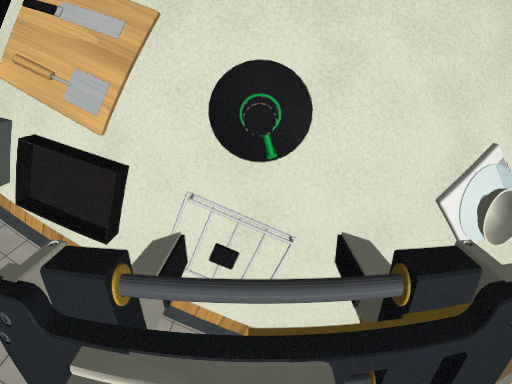

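The wrist view shows the foot centred near (260,110), the stem cap over it, and the blade from the ring down to its outer end near (271,157).

```bash
python3 - <<'E'
from h import *
im=cv2.cvtColor(cv2.imread("pics/w1.png"),cv2.COLOR_BGR2RGB); c=viewer.get_calibration("wrist")
def P(pts,z): return np.array([onz(c,u,v,z,True)[:2] for u,v in pts])
roi=np.zeros(im.shape[:2],np.uint8); cv2.circle(roi,(261,110),62,1,-1)
g=green(im)
dark=(((im.max(2)<70)|(g>0))*roi).astype(np.uint8); dark=cv2.morphologyEx(dark,cv2.MORPH_CLOSE,np.ones((7,7)))
ct=cv2.convexHull(max(cv2.findContours(dark,0,2)[0],key=cv2.contourArea))[:,0]
def circ(Q):
    A=np.c_[2*Q,np.ones(len(Q))]; s=np.linalg.lstsq(A,(Q**2).sum(1),rcond=None)[0]; r=np.sqrt(s[2]+s[0]**2+s[1]**2); return s[:2],r,np.std(np.hypot(*(Q-s[:2]).T))
C=circ(P(ct,.022)); print("foot",C)
ys,xs=np.nonzero(g); up=ys<130; 
rg=np.c_[xs,ys]; rp=P(rg,.160); rr=np.hypot(*(rp-C[0]).T)
print("ring circle",circ(rp[(rr<.03)]))
for z in (.205,):
    Q=P(rg,z); far=ys>140; v=np.median(Q[far],0); far2=ys>=153
    for m in(ys>140,ys>148,far2):
        d=Q[m].mean(0)-C[0]; print(m.sum(),np.degrees(np.arctan2(d[1],d[0])),np.hypot(*d))
    print("max r",np.hypot(*(Q-C[0]).T).max())
# stem cap vs predicted
for z in(.205,.289): print(proj(c,[*C[0],z],True))
x=cv2.resize(im[60:170,205:315],(600,600),interpolation=cv2.INTER_CUBIC); cv2.imwrite("pics/w1c.png",x[:,:,::-1])
s=viewer.get_calibration("side")
for h in (.04,.045,.05,.055,.06,.065,.07):print(h,proj(s,[*C[0]+[0,.0125],.167+h]).round(1),proj(s,[*C[0],.227+h]).round(1))
E
```

```text
foot (array([ 0.52128904, -0.0687104 ]), np.float64(0.08535504985490418), np.float64(0.0002770956168519099))
ring circle (array([ 0.52269831, -0.06791123]), np.float64(0.024108784555769584), np.float64(0.0014613943090406958))
173 43.568343050862055 0.039222958815471345
108 43.31734072862915 0.04290514351099747
66 42.87727220827749 0.04493928558732852
max r 0.048228232524850506
[259.6680294 114.6391148]
[259.32733662 118.72209478]
0.04 [267.1 181.2] [268.4 166.4]
0.045 [267.2 180.2] [268.4 165.3]
0.05 [267.2 179.2] [268.5 164.2]
0.055 [267.3 178.2] [268.6 163.1]
0.06 [267.4 177.1] [268.7 162. ]
0.065 [267.5 176.1] [268.7 160.9]
0.07 [267.5 175.1] [268.8 159.8]
```

View pics/w1c.png

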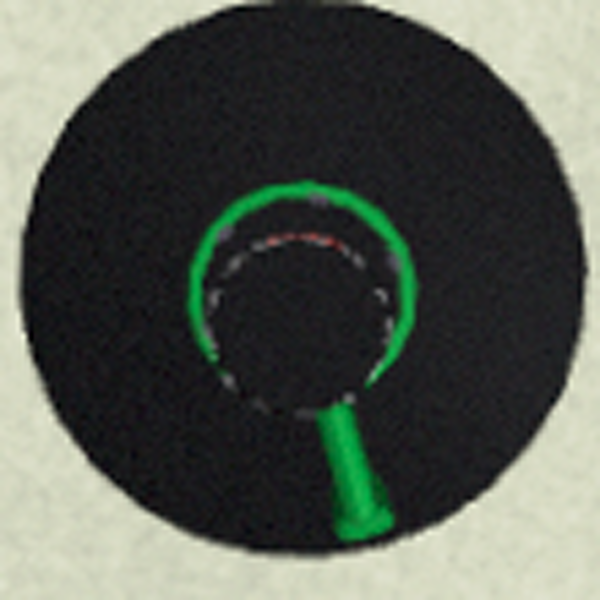

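Foot, ring and cap all put the axis near (0.5215, -0.0685). The blade is at about 43° and the stem about 62 mm out. Next I straddle the stem at grip height and look before closing.

```bash
python3 - <<'E'
from h import *
ax=np.array([0.5215,-0.0685]); phi=np.radians(43+77)
manip.servo_line([*ax,.36],q_down(phi),vel=.12)
manip.servo_line([*ax,.246],vel=.12)
c=viewer.get_calibration("wrist"); im=viewer.get_image("wrist")
np.savez("c2.npz",**c)
print(manip.current_clock(),manip.current_q().round(2),manip.current_force(),manip.current_tool_pos())
n=(c["eye"][:2]-ax); n/=np.hypot(*n)
for z in(.165,.227,.231,.289): print(z,proj(c,[*(ax+.0125*n),z],True))
ys,xs=np.nonzero(red(im)); print(len(xs),xs.mean() if len(xs) else 0,ys.min(),ys.max())
cv2.imwrite("pics/w2raw.png",im[:,:,::-1])
x0,y0=180,130
cv2.imwrite("pics/w2.png",cv2.resize(im[y0:y0+180,x0:x0+180],(600,600),interpolation=cv2.INTER_CUBIC)[:,:,::-1])
E
```

```text
4.4917 [ 1.06  0.55 -1.31  1.82  0.57  1.22  1.68] [-0.03240247  0.55884028 -0.68413844] [ 0.52212462 -0.06837665  0.24681647]
0.165 [261.30476369 188.09671584]
0.227 [261.4552964  215.47789368]
0.231 [261.46807029 217.83189772]
0.289 [261.72511158 266.29347899]
152 261.86842105263156 218 239
```

View pics/w2.png

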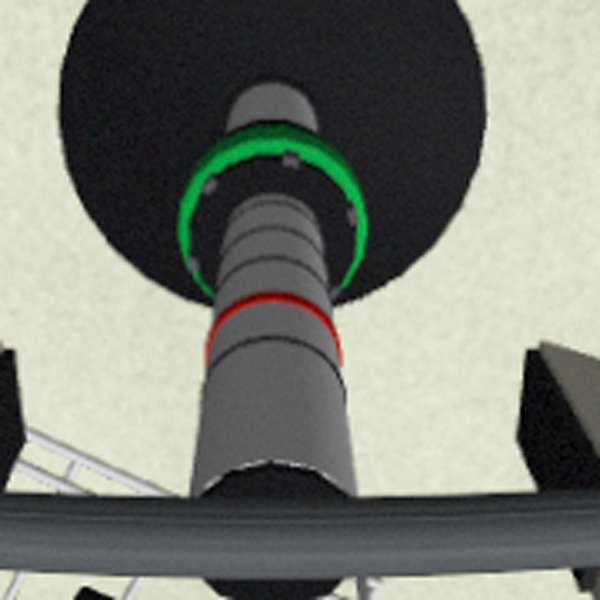

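The wrist view shows the stem centred between the fingers (column ≈262), the rim front near row 188.5, and the red ring's lower edge near row 217.7. I'll measure h sub-pixel, grip and start lowering.

```bash
cat >> h.py <<'E'
AX=np.array([0.5215,-0.0685])
def zrow(c,row,ax=AX):
    n=(c["eye"][:2]-ax); n/=np.hypot(*n)
    zs=np.arange(.14,.32,.0002); r=np.array([proj(c,[*(ax+.0125*n),z],True)[1] for z in zs]); return np.interp(row,r,zs)
def ringrim(im,col=262,lo=180,hi=200):
    p=im[:,col-2:col+3].astype(float).mean(1); redness=p[:,0]-p[:,1:].mean(1); 
    k=np.arange(150,290); w=np.clip(redness[k]-15,0,None); ring=(k*w).sum()/max(w.sum(),1e-9)
    g=p[lo:hi].mean(1); i=np.argmax(np.diff(g)); d=np.clip(np.diff(g)[max(i-1,0):i+2],0,None); rim=lo+.5+(np.arange(max(i-1,0),max(i-1,0)+len(d))*d).sum()/d.sum()
    return ring,rim,p
E
python3 - <<'E'
from h import *
im=cv2.cvtColor(cv2.imread("pics/w2raw.png"),cv2.COLOR_BGR2RGB); c=dict(np.load("c2.npz"))
ring,rim,p=ringrim(im); print(ring,rim); print(p[182:194].astype(int).tolist(),p[214:224].astype(int).tolist())
h=zrow(c,ring)-.002-zrow(c,rim); print("z ring mid",zrow(c,ring),"rim",zrow(c,rim),"h",h)
f0=manip.current_force()
effector.close(f_grip=40); print("gap",manip.current_finger_gap(),"dF",manip.current_force()-f0,manip.current_tool_pos(),manip.current_clock())
im=viewer.get_image("wrist"); print(ringrim(im)[:2]); cv2.imwrite("pics/w3.png",im[:,:,::-1])
E
```

```text
218.90525936599423 187.7081395348837
[[26, 26, 29], [26, 29, 28], [29, 29, 33], [27, 26, 29], [28, 29, 30], [33, 34, 34], [70, 69, 70], [86, 86, 87], [66, 66, 67], [76, 77, 77], [93, 94, 94], [94, 94, 94]] [[95, 95, 95], [93, 94, 93], [92, 85, 83], [89, 56, 54], [86, 11, 8], [146, 10, 3], [151, 64, 62], [99, 91, 90], [93, 94, 93], [92, 93, 93]]
z ring mid 0.232772570219997 rim 0.1638419857518282 h 0.0669305844681688
gap 0.024272111143792945 dF [-0.6390013   0.20788006  0.40494419] [ 0.52140216 -0.06832555  0.2459788 ] 5.55
(np.float64(220.33355727242187), np.float64(188.81201764057332))
```

```bash
python3 - <<'E'
from h import *
f0=manip.current_force()
p=manip.current_tool_pos()
for z in(.225,.205,.188):
    manip.servo_line([*AX,z],vel=.05); print(z,manip.current_tool_pos().round(4),(manip.current_force()-f0).round(1),manip.current_finger_gap())
manip.sleep(.2)
c=viewer.get_calibration("wrist"); im=viewer.get_image("wrist"); np.savez("c4.npz",**c)
print(manip.current_clock(),manip.current_tool_pos())
ring,rim,pp=ringrim(im,262,195,222); print(ring,rim,zrow(c,ring),zrow(c,rim)); print(pp[200:226].astype(int).tolist())
cv2.imwrite("pics/w4raw.png",im[:,:,::-1])
a=cv2.resize(im[150:270,200:320],(400,400),interpolation=cv2.INTER_CUBIC)
s=viewer.get_image("side"); b=cv2.resize(s[140:240,220:320],(400,400),interpolation=cv2.INTER_CUBIC)
cv2.imwrite("pics/w4.png",np.hstack([a,b])[:,:,::-1])
E
```

```text
0.225 [ 0.5211 -0.0685  0.2238] [ 2.1  0.9 -8.8] 0.024677961960666312
0.205 [ 0.5212 -0.0685  0.2041] [ 2.1  1.3 -7.1] 0.024456390300369554
0.188 [ 0.5212 -0.0685  0.1871] [ 2.9  1.9 -8.5] 0.024815492959661057
7.4583 [ 0.52124323 -0.0685147   0.1876681 ]
220.32428981806575 214.36911487758945 0.1738334836761061 0.16366459688147222
[[10, 11, 11], [20, 17, 19], [29, 30, 33], [32, 30, 33], [31, 31, 34], [28, 29, 33], [30, 33, 35], [30, 31, 33], [30, 31, 33], [29, 31, 33], [32, 31, 34], [29, 28, 32], [26, 28, 30], [30, 31, 32], [53, 55, 56], [87, 87, 88], [102, 102, 102], [103, 103, 103], [98, 75, 75], [95, 16, 13], [121, 10, 7], [157, 42, 37], [140, 86, 84], [102, 102, 103], [103, 103, 103], [102, 103, 103]]
```

View pics/w4.png

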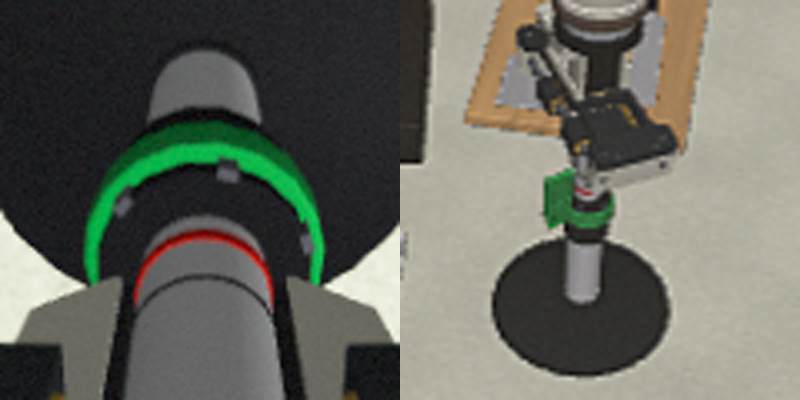

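The ring is still about 7 mm above the rim, with no slip. I'll step it down, watching the chrome sliver between ring and rim.

```bash
python3 - <<'E'
from h import *
rows=[]
z=.188
for dz in(3.5,5.5,6.5,7.5):
    manip.servo_line([*AX,.188-dz*1e-3],vel=.03); manip.sleep(.1)
    c=viewer.get_calibration("wrist"); im=viewer.get_image("wrist")
    _,_,pp=ringrim(im,262)
    print(dz,manip.current_tool_pos().round(4),manip.current_force().round(1),"rim pred row",proj(c,[*(AX+.0125*(c["eye"][:2]-AX)/np.hypot(*(c["eye"][:2]-AX))),.1637],True)[1].round(2),pp[213:225,:2].astype(int).tolist())
    s=viewer.get_image("side")
    rows.append(np.vstack([cv2.resize(im[195:240,240:285],(200,300),interpolation=cv2.INTER_CUBIC),cv2.resize(s[175:205,250:285],(200,240),interpolation=cv2.INTER_CUBIC)]))
cv2.imwrite("pics/w5.png",np.hstack(rows)[:,:,::-1]); print(manip.current_clock())
E
```

```text
3.5 [ 0.5215 -0.0684  0.1847] [-1.2  1.8 -0.2] rim pred row 215.6 [[31, 32], [30, 30], [37, 38], [80, 81], [101, 102], [100, 77], [95, 16], [125, 10], [158, 46], [137, 87], [102, 103], [102, 103]]
5.5 [ 0.5215 -0.0685  0.1825] [-1.8  1.8  1.2] rim pred row 216.79 [[32, 31], [29, 31], [30, 32], [30, 33], [71, 71], [96, 71], [94, 12], [125, 11], [156, 43], [136, 86], [103, 104], [101, 102]]
6.5 [ 0.5215 -0.0684  0.1815] [-0.9  1.6  1.5] rim pred row 217.44 [[32, 31], [30, 29], [31, 32], [28, 28], [38, 39], [76, 34], [96, 17], [125, 13], [157, 45], [137, 87], [102, 103], [101, 103]]
7.5 [ 0.5215 -0.0685  0.1805] [-1.3  3.8  1.5] rim pred row 218.1 [[29, 33], [29, 32], [28, 29], [30, 30], [30, 31], [68, 24], [92, 12], [124, 9], [161, 43], [140, 85], [104, 104], [101, 101]]
9.325
```

View pics/w5.png

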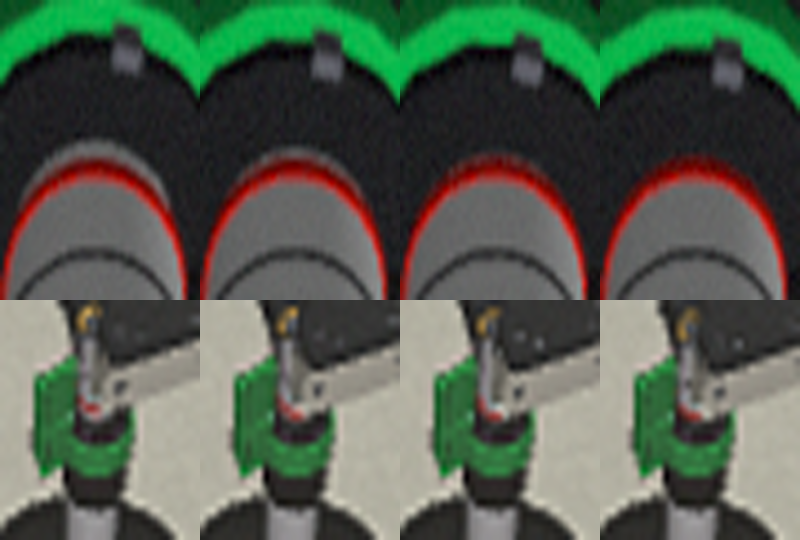

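The red ring now touches the dark rim visually. Allowing for its slight protrusion (about 0.4 mm, seen at about 67°), about 0.8 mm remains. I'll take that up, then turn joint 7 clockwise in small monitored steps.

```bash
python3 - <<'E'
from h import *
manip.servo_line([*AX,.1797],vel=.03); manip.sleep(.1)
print(manip.current_tool_pos().round(4),manip.current_force().round(1),manip.current_wrist_torque().round(3),manip.current_tau()[6])
q=manip.current_q(); np.save("q0.npy",q)
for a in(15,30,35,40,45,50,55,60,65):
    t=q.copy(); t[6]-=np.radians(a); manip.movej(t)
    x=R.from_quat(manip.current_tcp_rot()).as_matrix()[:,0]
    print(a,"phi",np.degrees(np.arctan2(x[1],x[0])).round(1),"err",(manip.current_q()[6]-t[6]).round(4),manip.current_tool_pos().round(4),manip.current_force().round(1),manip.current_wrist_torque().round(3),"tau7",manip.current_tau()[6].round(3),manip.current_clock())
    if np.abs(manip.current_force()).max()>30: break
c=viewer.get_calibration("wrist"); im=viewer.get_image("wrist"); np.savez("c6.npz",**c)
_,_,pp=ringrim(im,262); print(pp[213:225,:2].astype(int).tolist())
cv2.imwrite("pics/w6.png",im[:,:,::-1])
E
```

```text
[ 0.5215 -0.0684  0.1797] [-2.1  1.3  1.3] [ 0.694  0.26  -0.017] 0.0027142689214088023
15 phi 105.2 err 0.0038 [ 0.5216 -0.0687  0.1797] [-1.4  1.8  1.4] [0.571 0.161 0.052] tau7 -0.333 10.0333
30 phi 90.3 err 0.006 [ 0.5216 -0.0688  0.1797] [-0.6  0.8  0.6] [0.325 0.054 0.043] tau7 -0.333 10.3917
35 phi 85.3 err 0.0055 [ 0.5216 -0.0689  0.1797] [-1.  -0.2  0.9] [0.136 0.088 0.058] tau7 -0.338 10.6417
40 phi 80.3 err 0.0052 [ 0.5215 -0.0689  0.1797] [-1.3  0.5  1.2] [-0.006  0.057  0.023] tau7 -0.342 10.8917
45 phi 75.3 err 0.0051 [ 0.5215 -0.0689  0.1797] [-0.4 -0.5  1.3] [-0.214  0.046  0.074] tau7 -0.344 11.1417
50 phi 70.3 err 0.005 [ 0.5215 -0.0689  0.1797] [-0.8 -1.5  1.5] [-0.305  0.109  0.075] tau7 -0.345 11.3917
55 phi 65.3 err 0.005 [ 0.5215 -0.069   0.1797] [-1.  -1.5  2.1] [-0.471  0.132  0.036] tau7 -0.346 11.6417
60 phi 60.3 err 0.005 [ 0.5215 -0.0689  0.1797] [-1.  -2.9  2.5] [-0.715  0.191  0.026] tau7 -0.347 11.8917
65 phi 55.3 err 0.005 [ 0.5214 -0.069   0.1797] [-1.  -3.2  2.1] [-0.86   0.222  0.069] tau7 -0.348 12.1417
[[28, 28], [32, 30], [29, 28], [28, 29], [29, 30], [75, 24], [123, 13], [146, 10], [179, 43], [175, 119], [152, 152], [151, 151]]
```

View pics/w6.png

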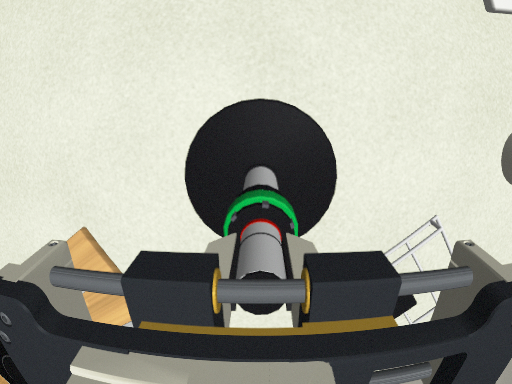

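The wrist view shows the ring on the rim at about (262,221), stem and foot in place, and the blade hidden behind the gripper. I'll continue in finer steps and track the blade's green pixels in the side view.

```bash
python3 - <<'E'
from h import *
q=np.load("q0.npy"); c=viewer.get_calibration("side")
def side():
    s=viewer.get_image("side"); m=green(s); m[:170]=0;m[215:]=0;m[:,:240]=0;m[:,300:]=0
    ys,xs=np.nonzero(m); return len(xs),xs.min(),xs.max(),ys.min(),ys.max(),xs.mean().round(1),s
for a in(0,10,20,30,43,50): 
    r=np.radians(a); print(a,"pred tip",proj(c,[*(AX+.046*np.array([np.cos(r),np.sin(r)])),.205]).round(1),proj(c,[*(AX+.046*np.array([np.cos(r),np.sin(r)])),.165]).round(1))
print(side()[:6])
for a in(70,74,76,78,80,82):
    t=q.copy(); t[6]-=np.radians(a); manip.movej(t); manip.sleep(.1)
    o=side()
    print(a,"phi",120.2-a,"err",(manip.current_q()[6]-t[6]).round(4),manip.current_tool_pos().round(4),manip.current_force().round(1),manip.current_wrist_torque().round(3),"tau7",manip.current_tau()[6].round(3),manip.current_clock(),o[:6])
cv2.imwrite("pics/s7.png",cv2.resize(o[6][150:250,210:330],(720,600),interpolation=cv2.INTER_CUBIC)[:,:,::-1])
E
```

```text
0 pred tip [254.8 177.9] [254.6 185.7]
10 pred tip [254.7 179.4] [254.5 187.3]
20 pred tip [255.  180.9] [254.7 188.8]
30 pred tip [255.6 182.4] [255.3 190.3]
43 pred tip [257.  184.2] [256.7 192.1]
50 pred tip [258.  185.1] [257.7 193. ]
(78, np.int64(254), np.int64(272), np.int64(186), np.int64(196), np.float64(262.9))
70 phi 50.2 err 0.0039 [ 0.5214 -0.0689  0.1797] [-2.  -4.5  2.6] [-1.061  0.285  0.051] tau7 -0.064 12.6417 (83, np.int64(254), np.int64(272), np.int64(185), np.int64(196), np.float64(262.8))
74 phi 46.2 err 0.004 [ 0.5214 -0.0689  0.1796] [-1.8 -4.7  2. ] [-1.101  0.342  0.089] tau7 -0.084 13.0417 (89, np.int64(254), np.int64(272), np.int64(179), np.int64(196), np.float64(262.3))
76 phi 44.2 err 0.004 [ 0.5214 -0.0689  0.1796] [-2.6 -4.5  2.2] [-1.145  0.33   0.103] tau7 -0.131 13.4417 (93, np.int64(254), np.int64(272), np.int64(182), np.int64(196), np.float64(262.1))
78 phi 42.2 err 0.0041 [ 0.5214 -0.0689  0.1796] [-2.5 -5.8  2.5] [-1.134  0.372  0.147] tau7 -0.148 13.8417 (102, np.int64(254), np.int64(272), np.int64(178), np.int64(196), np.float64(261.5))
80 phi 40.2 err 0.0041 [ 0.5214 -0.069   0.1796] [-1.8 -5.   3.7] [-1.149  0.34   0.148] tau7 -0.164 14.2417 (104, np.int64(254), np.int64(272), np.int64(178), np.int64(196), np.float64(261.5))
82 phi 38.2 err 0.0042 [ 0.5214 -0.069   0.1796] [-2.2 -5.1  2.8] [-1.156  0.334  0.139] tau7 -0.187 14.6417 (104, np.int64(255), np.int64(272), np.int64(177), np.int64(196), np.float64(261.6))
```

View pics/s7.png

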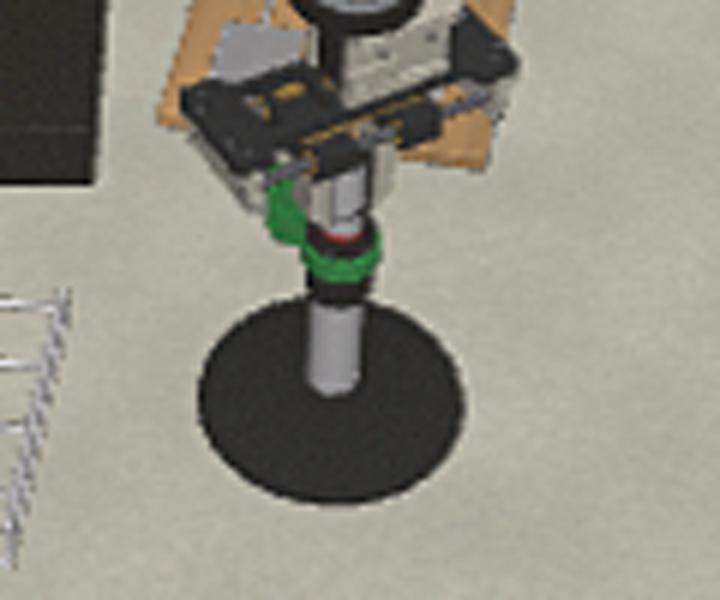

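The side view shows the blade swept to the far left at (258,188), red ring on the rim, and stand upright in place. No hard stop yet, so I continue.

```bash
python3 - <<'E'
from h import *
q=np.load("q0.npy")
for a in np.arange(84,112,1.5):
    t=q.copy(); t[6]-=np.radians(a); manip.movej(t); manip.sleep(.05)
    f=manip.current_force(); w=manip.current_wrist_torque(); tau=manip.current_tau()[6]
    print(a,"phi",(120.2-a).round(1),"err",(manip.current_q()[6]-t[6]).round(4),manip.current_tool_pos().round(4),f.round(1),w.round(2),"tau7",tau.round(3),round(manip.current_clock(),2))
    if w[2]>.6 or abs(f).max()>22 or tau<-.9: break
E
```

```text
84.0 phi 36.2 err 0.0042 [ 0.5214 -0.069   0.1797] [-2.4 -6.1  2.7] [-1.18  0.37  0.22] tau7 -0.217 14.94
85.5 phi 34.7 err 0.0044 [ 0.5213 -0.0689  0.1796] [-2.1 -5.1  2.6] [-1.09  0.35  0.42] tau7 -0.363 15.24
87.0 phi 33.2 err 0.0047 [ 0.5213 -0.0687  0.1796] [-2.1 -4.3  3.5] [-1.13  0.36  0.54] tau7 -0.505 15.54
88.5 phi 31.7 err 0.0048 [ 0.5213 -0.0686  0.1796] [-2.6 -4.5  3.5] [-0.98  0.47  0.62] tau7 -0.603 15.84
```

Torque is rising. That could be the jaw tightening, the end stop, or the stand about to twist. The grey marks around the collar can show who is turning, so I'll compare their world angles across the pictures.

```bash
python3 - <<'E'
from h import *
c=viewer.get_calibration("wrist"); im=viewer.get_image("wrist"); cv2.imwrite("pics/w8.png",im[:,:,::-1]); np.savez("c8.npz",**c)
def marks(im,c,ax=AX):
    a=np.radians(np.arange(0,360,.5)); n=c["eye"][:2]-ax; n0=np.arctan2(n[1],n[0]); res=[]
    prof=np.zeros(len(a))
    for r in(.0195,.0205,.0215,.0225):
        uv=np.array([proj(c,[ax[0]+r*np.cos(t),ax[1]+r*np.sin(t),.165],True) for t in a]).astype(np.float32)
        s=cv2.remap(im,uv[None,:,0],uv[None,:,1],1)[0].astype(float)
        ok=(np.abs((a-n0+np.pi)%(2*np.pi)-np.pi)<1.4)&(s[:,1]<s[:,[0,2]].mean(1)+12)
        prof=np.maximum(prof,np.where(ok,s.mean(1),0))
    lab,nl=__import__("scipy.ndimage").ndimage.label(prof>60)
    return np.degrees(n0)%360,[(round(np.degrees(a[lab==i]).mean(),1),int((lab==i).sum()),int(prof[lab==i].max())) for i in range(1,nl+1) if (lab==i).sum()>4]
for w,cc in(("w2raw","c2"),("w4raw","c4"),("w6","c6"),("w8","c8")):
    i=cv2.cvtColor(cv2.imread(f"pics/{w}.png"),cv2.COLOR_BGR2RGB); print(w,marks(i,dict(np.load(cc+".npz"))))
x=im[150:270,200:320]; y=cv2.cvtColor(cv2.imread("pics/w6.png"),cv2.COLOR_BGR2RGB)[150:270,200:320]
cv2.imwrite("pics/w8c.png",np.hstack([cv2.resize(k,(400,400),interpolation=cv2.INTER_CUBIC) for k in(y,x)])[:,:,::-1])
E
```

```text
w2raw (np.float64(210.426534864104), [(np.float64(138.5), 23, 90), (np.float64(198.0), 21, 90), (np.float64(257.0), 21, 91)])
w4raw (np.float64(210.3786824741473), [(np.float64(139.5), 23, 101), (np.float64(198.5), 23, 97), (np.float64(257.0), 23, 97)])
w6 (np.float64(144.98809063374424), [(np.float64(78.2), 24, 100), (np.float64(137.0), 23, 98), (np.float64(196.0), 23, 99)])
w8 (np.float64(121.19054093157575), [(np.float64(42.5), 7, 150), (np.float64(77.8), 22, 97), (np.float64(136.2), 22, 100), (np.float64(194.5), 25, 101)])
```

View pics/w8c.png

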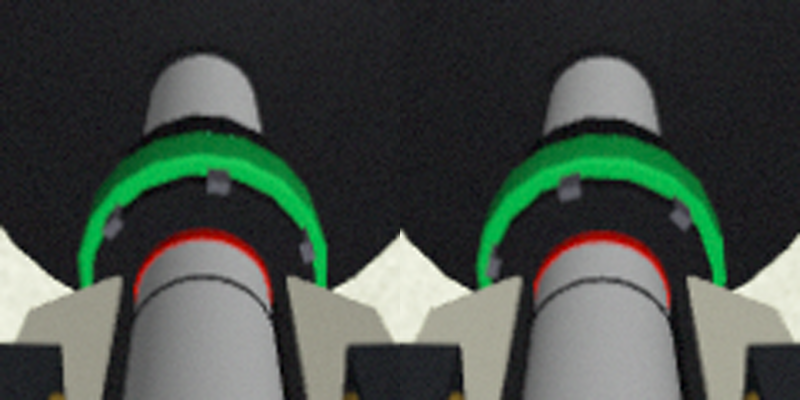

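The marks stay put in the world (137→136°, 196→194.5°, about noise), so the stand isn't twisting and the jaw is tightening on the stem, which turns with the grip. I'll ease the grip force while still holding firmly, so the stem's drag doesn't twist the stand, then continue and check the marks at each step.

```bash
cat >> h.py <<'E'
from scipy.ndimage import label
def marks(im,c,ax=AX):
    a=np.radians(np.arange(0,360,.5)); n=c["eye"][:2]-ax; n0=np.arctan2(n[1],n[0]); prof=np.zeros(len(a))
    for r in(.0195,.0205,.0215,.0225):
        uv=np.array([proj(c,[ax[0]+r*np.cos(t),ax[1]+r*np.sin(t),.165],True) for t in a]).astype(np.float32)
        s=cv2.remap(im,uv[None,:,0],uv[None,:,1],1)[0].astype(float)
        ok=(np.abs((a-n0+np.pi)%(2*np.pi)-np.pi)<1.1)&(s[:,1]<s[:,[0,2]].mean(1)+12)
        prof=np.maximum(prof,np.where(ok,s.mean(1),0))
    lab,nl=label(prof>60)
    return [float(np.degrees(a[lab==i]).mean().round(1)) for i in range(1,nl+1) if (lab==i).sum()>9]
E
python3 - <<'E'
from h import *
q=np.load("q0.npy")
def rep(a,t):
    manip.sleep(.05); f=manip.current_force(); w=manip.current_wrist_torque(); tau=manip.current_tau()[6]
    c=viewer.get_calibration("wrist"); im=viewer.get_image("wrist")
    print(a,"err",(manip.current_q()[6]-t[6]).round(4),manip.current_tool_pos().round(4),f.round(1),w.round(2),"tau7",tau.round(3),round(manip.current_clock(),2),marks(im,c),"gap",round(manip.current_finger_gap(),4))
    return f,w,tau
t=q.copy(); t[6]-=np.radians(88.5)
rep(88.5,t); effector.close(f_grip=20); rep(88.5,t)
for a in (90,91.5,93,94.5):
    t=q.copy(); t[6]-=np.radians(a); manip.movej(t)
    f,w,tau=rep(a,t)
    if w[2]>.75 or abs(f).max()>22: break
E
```

```text
88.5 err 0.0048 [ 0.5212 -0.0686  0.1796] [-2.2 -4.5  3.9] [-0.95  0.48  0.57] tau7 -0.59 15.99 [78.0, 136.2] gap 0.0247
88.5 err 0.0034 [ 0.5211 -0.0682  0.1796] [-2.9 -4.6  4.2] [-0.74  0.62  0.39] tau7 -0.41 16.31 [77.5, 135.8] gap 0.0245
90 err 0.0029 [ 0.5209 -0.0679  0.1796] [-4.6 -3.9  4.4] [-0.56  0.74  0.36] tau7 -0.377 16.66 [77.2, 135.8] gap 0.0246
91.5 err 0.0026 [ 0.5208 -0.0676  0.1796] [-4.4 -1.9  5.1] [-0.44  0.82  0.38] tau7 -0.397 17.01 [76.8, 135.5] gap 0.025
93 err 0.0026 [ 0.5207 -0.0673  0.1796] [-5.2 -1.8  5.1] [-0.28  0.99  0.35] tau7 -0.405 17.36 [77.0, 135.8] gap 0.0246
94.5 err 0.0026 [ 0.5206 -0.067   0.1796] [-5.5 -2.   5.4] [-0.2   0.98  0.37] tau7 -0.412 17.71 [76.8, 135.8] gap 0.0247
```

```bash
python3 - <<'E'
from h import *
q=np.load("q0.npy")
for a in (96,97.5,99,100.5,102,103.5):
    t=q.copy(); t[6]-=np.radians(a); manip.movej(t); manip.sleep(.05)
    f=manip.current_force(); w=manip.current_wrist_torque(); tau=manip.current_tau()[6]
    c=viewer.get_calibration("wrist"); im=viewer.get_image("wrist")
    print(a,"err",(manip.current_q()[6]-t[6]).round(4),manip.current_tool_pos().round(4),f.round(1),w.round(2),"tau7",tau.round(3),round(manip.current_clock(),2),marks(im,c),"gap",round(manip.current_finger_gap(),4))
    if w[2]>.5 or abs(f).max()>16: break
_,_,pp=ringrim(im,262); print(pp[212:226,:2].astype(int).tolist()); cv2.imwrite("pics/w9.png",im[:,:,::-1])
E
```

```text
96 err 0.0027 [ 0.5205 -0.0666  0.1796] [-5.3 -0.1  5. ] [-0.02  1.01  0.37] tau7 -0.425 18.06 [76.5, 135.5] gap 0.0245
97.5 err 0.0026 [ 0.5204 -0.0663  0.1796] [-5.7  0.8  5.4] [0.14 1.05 0.42] tau7 -0.416 18.41 [76.5, 136.0] gap 0.0247
99 err 0.0027 [ 0.5204 -0.066   0.1796] [-5.3  0.5  5.9] [0.2  1.12 0.42] tau7 -0.435 18.76 [76.2, 136.0] gap 0.0248
100.5 err 0.0026 [ 0.5203 -0.0656  0.1796] [-5.9  0.9  5.7] [0.44 1.19 0.44] tau7 -0.404 19.11 [76.2, 135.8] gap 0.0244
102 err 0.0026 [ 0.5202 -0.0652  0.1796] [-5.5  2.5  5.7] [0.53 1.17 0.35] tau7 -0.397 19.46 [75.8, 136.0] gap 0.0244
103.5 err 0.0026 [ 0.5203 -0.0648  0.1796] [-6.7  2.8  5. ] [0.68 1.13 0.4 ] tau7 -0.407 19.81 [75.8, 136.2] gap 0.0246
[[21, 21], [24, 24], [31, 33], [30, 31], [27, 28], [28, 30], [25, 25], [28, 26], [29, 27], [26, 25], [28, 26], [30, 29], [28, 27], [27, 27]]
```

```bash
python3 - <<'E'
from h import *
q=np.load("q0.npy"); t=q.copy(); t[6]-=np.radians(103.5)
print("joint err",(manip.current_q()-t).round(4), "tau",manip.current_tau().round(2))
c=viewer.get_calibration("wrist"); im=viewer.get_image("wrist"); np.savez("c9.npz",**c)
def red2(im): m=red(im); m[:190]=0; m[240:]=0; m[:,220:305][:]=m[:,220:305]; m[:,:220]=0; m[:,305:]=0; return m
for n,cc in (("w6","c6"),("w8","c8"),("w9","c9")):
    i=cv2.cvtColor(cv2.imread(f"pics/{n}.png"),cv2.COLOR_BGR2RGB); k=dict(np.load(cc+".npz"))
    ys,xs=np.nonzero(red2(i)); 
    roi=np.zeros(i.shape[:2],np.uint8); u=proj(k,[*AX,.022],True); cv2.circle(roi,tuple(int(v) for v in u),105,1,-1)
    d=((((i.max(2)<70)|(green(i)>0)))*roi).astype(np.uint8)[:215]
    ct=max(cv2.findContours(d,0,2)[0],key=cv2.contourArea)[:,0]; ct=ct[(ct[:,1]<200)]
    Q=np.array([onz(k,*p,.022,True)[:2] for p in ct]); r=np.hypot(*(Q-AX).T); Q=Q[(r>.075)&(r<.1)]
    A=np.c_[2*Q,np.ones(len(Q))]; s=np.linalg.lstsq(A,(Q**2).sum(1),rcond=None)[0]
    # ring: mid of leftmost/rightmost red, and red front row
    col=int(round(xs.mean())); b=ys[np.abs(xs-col)<=1]
    print(n,"foot",s[:2].round(4),np.sqrt(s[2]+s[0]**2+s[1]**2).round(4),"red",xs.min(),xs.max(),xs.mean().round(1),"rows",b.min(),b.max(),"axis pred",proj(k,[*AX,.167],True).round(1))
c=viewer.get_calibration("side"); s=viewer.get_image("side"); cv2.imwrite("pics/s9.png",s[:,:,::-1])
for n in("side0","s7f","s9"):
    i=cv2.imread(f"pics/{n}.png")
    if i is None: continue
    i=i[:,:,::-1].copy(); d=(i.max(2)<60).astype(np.uint8); d[:205]=0; d[235:]=0; d[:,:235]=0; d[:,300:]=0
    ys,xs=np.nonzero(d); print(n,"foot px",xs.mean().round(2),ys.mean().round(2),xs.min(),xs.max(),ys.max())
E
```

```text
joint err [-0.0015  0.0002 -0.0029  0.0019 -0.004  -0.0002  0.0026] tau [  1.7  -39.58 -13.72 -24.82   1.55  -1.27  -0.4 ]
w6 foot [ 0.5183 -0.0659] 0.0835 red 240 281 260.8 rows 218 221 axis pred [259.9 238.8]
w8 foot [ 0.5196 -0.0648] 0.0835 red 240 281 260.5 rows 219 222 axis pred [259.1 239.8]
w9 foot [ 0.5206 -0.0642] 0.0835 red 241 279 260.4 rows 226 229 axis pred [258.7 245.7]
side0 foot px 264.45 218.73 243 286 233
s9 foot px 264.5 218.72 243 286 233[ WARN:0@1.459] global loadsave.cpp:275 findDecoder imread_('pics/s7f.png'): can't open/read file: check file path/integrity
```

The side camera shows the foot unmoved (under 0.1 px). But the blade's reaction has pushed the gripper about 4 mm sideways along the pads. Before correcting, I'll measure the blade's angle from its outer edge in the side view.

```bash
python3 - <<'E'
from h import *
c=viewer.get_calibration("side")
for n in("side0","s9"):
    i=cv2.imread(f"pics/{n}.png")[:,:,::-1]
    g=i[:,:,1].astype(int)-np.maximum(i[:,:,0],i[:,:,2])
    print(n); print(" cols 252-266"); 
    for r in range(172,198): print(r,g[r,252:267].tolist())
for a in(-15,-10,-5,0,5,10,43):
    r=np.radians(a); d=np.array([np.cos(r),np.sin(r)]); e=np.array([-d[1],d[0]])
    print(a,[proj(c,[*(AX+.046*d+s*.0035*e),z]).round(1).tolist() for z in(.165,.205) for s in(-1,1)])
k=dict(np.load("c9.npz")); n=k["eye"][:2]-AX; n/=np.hypot(*n); print("rim row pred w9",proj(k,[*(AX+.0125*n),.1637],True))
i=cv2.imread("pics/w9.png")[:,:,::-1]; print(i[220:234,258:263].mean(1).astype(int)[:,:2].tolist())
E
```

```text
side0
 cols 252-266
172 [-38, -37, -34, -35, -36, -34, -35, -37, -36, -37, -34, -32, -19, -4, -1]
173 [0, -4, -13, -21, -25, -30, -40, -38, -36, -34, -30, -35, -36, -1, -2]
174 [0, -1, -2, 0, 0, -1, 0, 1, -3, -8, -13, -36, -65, -2, -2]
175 [-2, -4, -1, -2, -2, -1, -2, -1, 1, -1, -1, 0, -12, -51, -15]
176 [-1, -3, -3, -1, -1, -3, -1, -1, -2, -3, -1, 0, -4, -40, -89]
177 [-3, -2, -3, -1, -1, -3, -3, -2, -2, -3, -4, -1, -3, -2, -1]
178 [-2, -2, -3, -3, -3, -1, -3, -3, -3, -2, -3, -2, -3, -2, 0]
179 [-4, -2, -2, -3, -2, -3, -2, -3, -5, -4, -3, -3, -2, -1, -1]
180 [-2, -2, -5, -3, -3, -2, -4, -3, -3, -4, -4, -3, -3, -5, -3]
181 [-1, -3, -2, -2, -3, 0, -3, -3, -7, -9, -11, -8, -5, -3, -2]
182 [-3, -2, -3, -3, -4, -3, -6, -12, -11, 24, 59, 35, -8, -4, -2]
183 [-4, -2, -5, -5, -8, -12, -10, 26, 70, 82, 68, 32, -8, -2, -2]
184 [-1, -3, -4, 3, 36, 30, 75, 80, 66, 50, 48, 21, -8, -2, -1]
185 [-3, -4, -5, -4, 53, 78, 49, 48, 51, 49, 47, 16, -8, -5, -4]
186 [-3, -1, -6, -7, 52, 54, 49, 48, 45, 49, 46, 13, -6, -4, -1]
187 [-2, -4, -4, -4, 51, 45, 40, 50, 47, 48, 44, 6, -5, -4, -3]
188 [-3, -2, -4,
[... 2312 characters left out ...]
 -1, -1, 0, -7, -1, 0, 5, 4]
-15 [[255.8, 183.0], [255.1, 184.2], [256.1, 175.1], [255.3, 176.3]]
-10 [[255.4, 183.7], [254.8, 184.9], [255.6, 175.8], [255.0, 177.0]]
-5 [[255.0, 184.4], [254.6, 185.6], [255.3, 176.5], [254.8, 177.7]]
0 [[254.7, 185.1], [254.4, 186.4], [255.0, 177.2], [254.7, 178.5]]
5 [[254.5, 185.8], [254.4, 187.2], [254.8, 177.9], [254.7, 179.3]]
10 [[254.4, 186.6], [254.5, 187.9], [254.7, 178.7], [254.7, 180.0]]
43 [[256.2, 191.5], [257.3, 192.6], [256.5, 183.6], [257.6, 184.8]]
rim row pred w9 [258.97750657 225.81492382]
[[27, 26], [29, 28], [29, 28], [29, 29], [26, 26], [26, 26], [101, 24], [143, 12], [162, 7], [186, 58], [180, 140], [166, 167], [167, 168], [164, 166]]
```

```bash
python3 - <<'E'
from h import *
i=cv2.imread("pics/s7.png"); i=cv2.resize(i,(120,100),interpolation=cv2.INTER_AREA)[:,:,::-1]
g=i[:,:,1].astype(int)-np.maximum(i[:,:,0],i[:,:,2])
for r in range(176,193): print(r,g[r-150,42:57].tolist())
s=cv2.imread("pics/s9.png")[:,:,::-1]; a=cv2.resize(s[165:205,240:290],(500,400),interpolation=cv2.INTER_CUBIC)
E
```

```text
176 [0, -2, -2, -1, 0, -3, -4, -2, -4, -12, -14, 1, -2, 0, -1]
177 [-2, -2, -1, 21, 38, 10, -3, -5, -5, -5, -15, 0, 0, -1, -1]
178 [-2, -4, 14, 29, 2, -6, -4, -5, -2, -13, -16, -1, 0, -2, -1]
179 [-4, -3, -3, -3, -7, 1, 17, -2, -6, -7, -3, 1, 1, -1, -1]
180 [-6, -6, -7, -1, 29, 52, 41, -5, -5, -1, -2, -2, -4, -2, -2]
181 [-6, -5, 27, 60, 57, 57, 41, -7, -6, -1, -4, -5, -4, -2, -3]
182 [-5, -3, 30, 58, 56, 54, 38, -9, -8, -4, -4, -4, -5, -2, -1]
183 [-6, -3, 29, 55, 53, 53, 46, 14, -8, -5, -4, -6, -4, -4, -2]
184 [-4, -1, 30, 55, 57, 50, 51, 39, 8, -7, -6, -3, -3, -3, -2]
185 [-5, 0, 29, 52, 54, 55, 58, 56, 42, -6, -9, -4, -4, -2, -4]
186 [-4, -1, 31, 54, 54, 51, 52, 54, 48, 7, -8, -4, -2, -3, -2]
187 [-5, -2, 34, 61, 56, 51, 52, 55, 47, 5, -4, -4, -2, 2, -2]
188 [-3, -6, 5, 46, 54, 51, 49, 52, 43, -6, -6, -20, -27, -2, -2]
189 [-4, -6, 0, 35, 51, 51, 53, 55, 47, -6, -7, -14, -44, -66, -69]
190 [-3, -4, -5, -2, 5, 31, 48, 59, 49, 21, -6, -4, -7, -19, -36]
191 [-3, -2, -4, -4, -7, -5, -4, 2, 39, 58, 25, -5, -4, 0, -2]
192 [-3, -2, -3, -2, -2, -3, -8, -4, 30, 49, 57, 24, 4, -6, -4]
```

The blade moved only about 4° during the last 20° of turning. The gripper was pivoting about one pad: drift is about 13 mm/rad, close to the stem radius. That suggests it's in the tight final range and not yet at the stop. I'll rotate back while still holding, which recentres the grip, then grip firmer and push again.

```bash
cat >> h.py <<'E'
def bot(s):  # blade lower outer edge row in the side view, sub-pixel, cols 255-257
    g=s[:,:,1].astype(float)-np.maximum(s[:,:,0],s[:,:,2]); return [float(185+np.clip(g[185:195,k]/53,0,1).sum().round(2)) for k in(255,256,257,258)]
def step(a,q):
    t=q.copy(); t[6]-=np.radians(a); manip.movej(t); manip.sleep(.05)
    f=manip.current_force(); w=manip.current_wrist_torque(); c=viewer.get_calibration("wrist"); im=viewer.get_image("wrist"); s=viewer.get_image("side")
    print(a,manip.current_tool_pos().round(4)[:3],f.round(1),"tz",w[2].round(2),"tau7",manip.current_tau()[6].round(2),round(manip.current_clock(),2),marks(im,c),"bot",bot(s))
    return f,w,im,s
E
python3 - <<'E'
from h import *
q=np.load("q0.npy")
print(bot(cv2.imread("pics/s9.png")[:,:,::-1]))
step(85,q); step(70,q)
effector.close(f_grip=50); step(80,q)
for a in(84,86,88,90,92):
    f,w,im,s=step(a,q)
    if w[2]>.95 or np.hypot(*f[:2])>12: break
E
```

```text
[189.57, 189.96, 189.85, 190.25]
85 [ 0.5192 -0.0656  0.1791] [-7.4  2.   4. ] tz 0.03 tau7 0.02 20.47 [75.8, 136.0] bot [189.74, 189.92, 189.81, 190.23]
70 [ 0.5187 -0.0662  0.1788] [-8.   1.6  3.3] tz -0.01 tau7 0.03 20.98 [135.5, 197.0] bot [187.17, 186.72, 186.64, 187.57]
80 [ 0.519  -0.0658  0.1788] [-6.9  2.3  1.7] tz 0.01 tau7 0.01 21.63 [76.0, 136.0] bot [189.77, 189.94, 189.83, 190.21]
84 [ 0.5191 -0.0657  0.1788] [-6.8  2.5  1.3] tz 0.02 tau7 -0.03 22.03 [76.0, 136.0] bot [189.77, 189.89, 189.79, 190.17]
86 [ 0.5192 -0.0656  0.1788] [-6.2  2.3  0.6] tz 0.09 tau7 -0.03 22.43 [75.5, 136.0] bot [189.77, 189.89, 189.83, 190.21]
88 [ 0.5193 -0.0656  0.1788] [-6.5  3.2  1.7] tz 0.11 tau7 -0.04 22.83 [75.8, 136.2] bot [189.6, 189.89, 189.85, 190.25]
90 [ 0.5194 -0.0656  0.1788] [-7.   2.9  0.7] tz 0.09 tau7 -0.04 23.23 [75.8, 136.0] bot [189.55, 189.94, 189.79, 190.32]
92 [ 0.5195 -0.0654  0.1788] [-5.   2.1  0.1] tz 0.09 tau7 -0.04 23.63 [75.8, 136.5] bot [189.62, 189.87, 189.87, 190.3]
```

Rotating back met almost no torque, so the stem isn't being dragged. The earlier 0.4–0.6 N·m was therefore the blade pushing on its end stop, with the pads sliding sideways (0.4 N·m ≈ 16 N × 25 mm). The blade hasn't moved since. I'll back off to 84°, ease the grip so the arm recentres on the stem, regrip, press on the stop again to confirm, and recheck the ring.

```bash
python3 - <<'E'
from h import *
q=np.load("q0.npy")
step(83,q)
for g in(15,8,5):
    effector.close(f_grip=g); print(g,manip.current_tool_pos().round(4),manip.current_force().round(1),"gap",round(manip.current_finger_gap(),4))
    if np.hypot(*(manip.current_tool_pos()[:2]-AX))<.0012: break
effector.close(f_grip=40)
for a in(83,85,86.5,88):
    f,w,im,s=step(a,q)
    if w[2]>.45 or np.hypot(*f[:2])>12: break
cv2.imwrite("pics/s10.png",s[:,:,::-1]); cv2.imwrite("pics/w10.png",im[:,:,::-1])
c=viewer.get_calibration("wrist"); ring=red(im); ring[:205]=0; ring[245:]=0
n=c["eye"][:2]-AX; n/=np.hypot(*n)
print("rim row (z .1637 eq)",proj(c,[*(AX+.0125*n),.1637],True).round(2)); print([im[r,258:263].mean(0).astype(int)[:2].tolist() for r in range(213,230)])
E
```

```text
83 [ 0.5191 -0.0657  0.1788] [-7.7  1.5  1.9] tz -0.03 tau7 0.02 24.06 [75.8, 136.2] bot [189.77, 189.89, 189.79, 190.26]
15 [ 0.5191 -0.0658  0.1787] [-7.6  2.1  1.3] gap 0.0245
8 [ 0.5192 -0.0658  0.1788] [-8.   1.5  0.9] gap 0.0245
5 [ 0.5191 -0.0658  0.1787] [-7.   2.6  1.2] gap 0.0253
83 [ 0.5191 -0.0658  0.1787] [-7.5  2.4  1.8] tz -0.08 tau7 0.05 25.32 [75.8, 136.2] bot [189.75, 189.94, 189.83, 190.21]
85 [ 0.5192 -0.0658  0.1787] [-6.8  2.2  2. ] tz 0.02 tau7 -0.03 25.73 [76.0, 136.2] bot [189.7, 189.91, 189.77, 190.23]
86.5 [ 0.5193 -0.0657  0.1788] [-5.6  1.8  0.9] tz 0.05 tau7 -0.04 26.12 [75.8, 136.5] bot [189.57, 189.92, 189.87, 190.25]
88 [ 0.5193 -0.0657  0.1787] [-5.4  1.9  0.7] tz 0.01 tau7 -0.05 26.52 [75.8, 136.2] bot [189.62, 189.91, 189.81, 190.25]
rim row (z .1637 eq) [259.51 225.37]
[[27, 27], [31, 29], [30, 33], [29, 29], [27, 27], [27, 28], [26, 26], [30, 30], [30, 29], [27, 26], [30, 29], [27, 27], [28, 28], [105, 16], [144, 14], [184, 13], [180, 126]]
```

It didn't recentre, but holding the stem 4 mm off pad centre is fine (pads are ±9.5 mm). I'll rebase the command on the actual position, which removes the lateral push, and press against the stop with a firm grip to confirm.

```bash
python3 - <<'E'
from h import *
p=manip.current_tool_pos(); qc=manip.current_q()
qn=manip.solve_ik(p,manip.current_tcp_rot()); d=qn-qc; print(d.round(4))
assert abs(d).max()<.02
q=qn.copy(); q[6]+=np.radians(88); np.save("q1.npy",q)
for a in(88,92,95,97,98.5,100,101.5):
    f,w,im,s=step(a,q)
    if w[2]>.4 or np.hypot(*f[:2])>12: break
cv2.imwrite("pics/s11.png",s[:,:,::-1]); cv2.imwrite("pics/w11.png",im[:,:,::-1])
E
```

```text
[ 0.0005  0.0007 -0.001  -0.      0.0008  0.0005 -0.0007]
88 [ 0.5189 -0.0652  0.1785] [-3.  -1.1  0.8] tz 0.05 tau7 -0.03 26.93 [76.8, 136.2] bot [189.64, 189.85, 189.83, 190.4]
92 [ 0.5191 -0.0652  0.1786] [-3.1  0.2 -1.4] tz 0.07 tau7 -0.03 27.32 [76.5, 136.2] bot [189.55, 189.96, 189.87, 190.25]
95 [ 0.5193 -0.0653  0.1786] [-2.6  1.8 -2.9] tz 0.08 tau7 -0.04 27.73 [76.5, 136.5] bot [189.57, 189.87, 189.79, 190.17]
97 [ 0.5193 -0.0654  0.1786] [-1.7  1.9 -5.1] tz -0.02 tau7 -0.08 28.12 [76.8, 136.5] bot [189.55, 189.91, 189.87, 190.21]
98.5 [ 0.5194 -0.0655  0.1787] [-0.8  3.6 -7.2] tz 0.09 tau7 -0.09 28.52 [76.5, 137.2] bot [189.34, 189.96, 189.75, 190.21]
100 [ 0.5194 -0.0655  0.1787] [ 0.1  3.7 -8.5] tz 0.11 tau7 -0.12 28.93 [76.5, 137.5] bot [189.4, 189.91, 189.89, 190.19]
101.5 [ 0.5195 -0.0655  0.1788] [ 0.4  4.  -9.5] tz 0.28 tau7 -0.25 29.32 [76.5, 137.2] bot [189.28, 189.96, 189.75, 190.25]
```

```bash
python3 - <<'E'
from h import *
q=np.load("q1.npy")
for a in(103,104.5,106):
    f,w,im,s=step(a,q)
    if w[2]>.55 or np.hypot(*f[:2])>12: break
cv2.imwrite("pics/s12.png",s[:,:,::-1]); cv2.imwrite("pics/w12.png",im[:,:,::-1])
A=cv2.resize(im[170:260,210:310],(400,360),interpolation=cv2.INTER_CUBIC)
B=cv2.resize(s[150:240,215:315],(400,360),interpolation=cv2.INTER_CUBIC)
cv2.imwrite("pics/f12.png",np.hstack([A,B])[:,:,::-1])
print([im[r,258:263].mean(0).astype(int)[:2].tolist() for r in range(216,234)])
E
```

```text
103 [ 0.5198 -0.0658  0.1788] [  2.3   4.9 -11.3] tz 0.34 tau7 -0.33 29.73 [74.8, 137.0] bot [188.85, 189.87, 189.87, 189.94]
104.5 [ 0.5195 -0.0664  0.1788] [  3.3   1.  -10.6] tz 0.28 tau7 -0.33 30.12 [74.8, 137.8] bot [188.19, 189.34, 189.62, 189.83]
106 [ 0.5194 -0.0663  0.1788] [  3.2  -0.3 -10.1] tz 0.44 tau7 -0.47 30.52 [75.2, 138.0] bot [188.15, 188.77, 189.57, 189.77]
[[26, 28], [28, 29], [29, 30], [28, 30], [30, 28], [25, 26], [27, 27], [28, 28], [27, 29], [27, 27], [37, 27], [122, 19], [154, 11], [189, 36], [184, 136], [164, 166], [166, 167], [166, 166]]
```

View pics/f12.png

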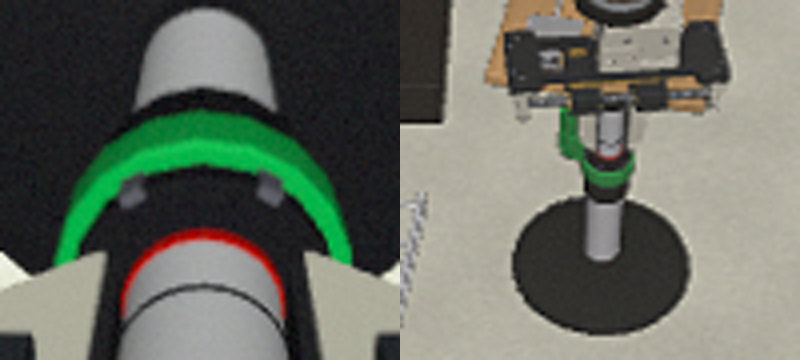

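That's informative: the blade's lower edge has moved up another row (189.9→188.8), so it was not at its stop; it's in the tight zone and still closing. The ring is on the rim, with the foot unmoved. I'll continue.

```bash
python3 - <<'E'
from h import *
q=np.load("q1.npy")
for a in(108,110,112,114):
    f,w,im,s=step(a,q)
    if w[2]>.75 or np.hypot(*f[:2])>12: break
cv2.imwrite("pics/s13.png",s[:,:,::-1]); cv2.imwrite("pics/w13.png",im[:,:,::-1])
g=s[:,:,1].astype(int)-np.maximum(s[:,:,0],s[:,:,2])
for r in range(174,194): print(r,g[r,252:264].tolist())
E
```

```text
108 [ 0.5191 -0.066   0.1787] [ 1.4 -0.9 -8.2] tz 0.56 tau7 -0.56 30.93 [75.5, 138.2] bot [187.47, 188.79, 189.25, 189.75]
110 [ 0.519  -0.0655  0.1787] [-0.7 -0.6 -6.9] tz 0.66 tau7 -0.65 31.32 [75.2, 136.8] bot [186.85, 188.92, 189.25, 189.68]
112 [ 0.5192 -0.0653  0.1787] [ 1.3  0.8 -7.3] tz 0.6 tau7 -0.67 31.73 [73.2, 134.8] bot [186.43, 188.91, 188.85, 189.55]
114 [ 0.5194 -0.0655  0.1787] [ 0.7  1.6 -8.5] tz 0.56 tau7 -0.59 32.12 [70.8, 132.8] bot [185.72, 188.13, 188.75, 188.85]
174 [-8, -3, -7, -1, -7, 0, 0, 0, -1, -1, -2, -5]
175 [-1, 0, -3, -8, -7, -2, 0, 0, -1, -1, 0, -7]
176 [-2, -6, -2, 9, 12, -4, 0, -4, -1, 1, 0, 2]
177 [-2, -3, 0, 7, 2, -11, -8, -4, -4, -1, -1, 0]
178 [-4, -4, -3, 26, 58, 55, 48, 21, -10, -4, -4, -4]
179 [-2, -5, -4, 26, 60, 54, 47, 21, -9, -5, -5, -5]
180 [-2, -5, -2, 28, 57, 49, 47, 18, -10, -6, -4, -3]
181 [-1, -3, -4, 28, 57, 50, 46, 18, -9, -6, -4, -5]
182 [-3, -4, -4, 28, 56, 48, 43, 11, -10, -5, -4, -3]
183 [-3, -3, -7, 13, 58, 63, 55, 26, -12, -5, -5, -4]
184 [-3, -3, -2, 35, 57, 52, 48, 19, -14, -6, -5, -3]
185 [-2, -3, 0, 35, 54, 52, 49, 44, 16, -11, -4, -3]
186 [-4, -2, -5, 3, 44, 49, 52, 52, 46, 20, -9, -3]
187 [-3, -1, -6, -1, 45, 52, 51, 51, 48, 18, -5, -11]
188 [-2, -1, -3, -2, 24, 46, 52, 53, 48, 8, -2, -16]
189 [-2, -1, -4, -4, -4, -7, -4, 37, 51, 23, -9, -1]
190 [-4, -2, -2, -2, -4, -4, -8, -8, 27, 62, -4, -5]
191 [-2, -2, 0, -4, -1, -3, -5, -4, 24, 62, 62, -2]
192 [-3, -1, -3, -1, -3, -1, -3, -2, 20, 42, 59, 61]
193 [-2, -3, -2, -2, -2, -1, -1, -5, -4, 40, 44, 52]
```

From a=110 on, the collar marks turn 2° per 2° step at constant torque, so the whole stand is twisting (about 4°). The lever has locked, and the blade has swept about 56–60° in the stand's frame. One small test with a lighter grip (less stem drag) will tell lock from drag; then I relieve the push.

```bash
python3 - <<'E'
from h import *
q=np.load("q1.npy")
effector.close(f_grip=25)
for a in(114,115.5,117): f,w,im,s=step(a,q)
cv2.imwrite("pics/s14.png",s[:,:,::-1]); cv2.imwrite("pics/w14.png",im[:,:,::-1])
d=(s.max(2)<60).astype(np.uint8); d[:205]=0; d[235:]=0; d[:,:235]=0; d[:,300:]=0
ys,xs=np.nonzero(d); print("foot px",xs.mean().round(2),ys.mean().round(2))
print([im[r,258:263].mean(0).astype(int)[:2].tolist() for r in range(218,234)],manip.current_finger_gap())
E
```

```text
114 [ 0.5193 -0.0655  0.1787] [ 1.1  2.4 -7.7] tz 0.51 tau7 -0.56 32.74 [70.8, 132.5] bot [185.68, 188.17, 188.72, 188.85]
115.5 [ 0.5194 -0.0658  0.1788] [ 1.1  0.9 -8.3] tz 0.56 tau7 -0.57 33.14 [69.0, 132.2] bot [185.45, 187.83, 188.58, 188.81]
117 [ 0.5194 -0.0658  0.1788] [ 1.5  2.7 -9.1] tz 0.54 tau7 -0.51 33.54 [68.0, 132.2] bot [185.49, 187.49, 188.3, 188.72]
foot px 264.79 218.48
[[30, 31], [29, 30], [30, 29], [30, 28], [30, 30], [27, 27], [28, 28], [29, 30], [29, 28], [26, 26], [72, 23], [133, 18], [173, 9], [190, 78], [178, 147], [167, 169]] 0.024683429736988585
```

```bash
python3 - <<'E'
from h import *
q=np.load("q1.npy")
effector.close(f_grip=30)
f,w,im,s=step(116.5,q); manip.sleep(.3)
print(manip.current_force().round(1),manip.current_wrist_torque().round(2),"gap",manip.current_finger_gap(),manip.current_tool_pos())
manip.hand_in(); print(manip.current_clock())
E
```

```text
116.5 [ 0.5194 -0.0658  0.1788] [ 1.5  0.7 -9. ] tz 0.46 tau7 -0.44 34.16 [68.2, 132.5] bot [185.47, 187.47, 188.25, 188.64]
[ 1.5  1.8 -7.7] [ 0.52 -0.91  0.44] gap 0.024564471053048275 [ 0.51935761 -0.06576573  0.17875563]
the job is handed in; nothing more can be done
the job is handed in; nothing more can be done
```

I slid the stem down about 66 mm until the red ring sat on the collar rim. Then, without letting go, I swept the lever shut clockwise and handed in at about 34.5 s, still gripping the stem at 30 N.

**What the last checks showed**
- **Stem:** the fingers were still on it (24.6 mm gap). The wrist pixels show the full red ring against the dark rim with no chrome between, so I put it about 0–1 mm above its mark.
- **Lever:** I believe it is fully closed, but I could only infer this. The blade had swept about 56–60° relative to the stand, against a maximum of 57°. At the end, further turning twisted the stand, which suggests the lever had reached its stop. In the last test at a lighter grip the two visible collar marks disagreed: one moved almost 3°, the other hardly at all.
- **Stand:** it is upright. The last pushes twisted it by about 4–6°, and in the side view the foot shifted by about 0.3–0.4 px (1–2 mm).

**What went wrong along the way**
- I first took the rise in torque for the end stop, but later pictures showed the blade still closing.
- The gripper slid about 4 mm sideways on the stem and did not recentre, so it finished that far off the pads' centre.
- Easing the grip to try to recentre it took the force down to 5 N briefly. The fingers stayed closed on the stem throughout.

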